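Find the worn shock mount and push its tag down

TASK

One of the three instrument shock mounts on the rail has gone soft. Working from left to right, press each black spring pad down about a centimetre with the fingertips and let it come back up, then push the orange tag of the softest one fully down. Leave the other two tags up, lift nothing, and do not disturb the weight, the vial and the spanner beside the rail.

Things in the scene. Friction and masses are not known exactly. Their poses are not given: they have to be found in the camera images.
- check_rail: flat aluminium plate 165 (its x) x 360 (its y) x 12 mm, fixed to the worktop; origin at the centre of its underside, x pointing away from the robot, y to the left along the row, z up. Three shock mounts of the same look stand on it side by side, 115 mm apart within 10 mm, at y of about +115 (left), 0 (middle) and -115 mm (right); which of mounts a, b and c stands in which place changes from start to start
- pad_a_top (a point): centre of the top face of mount a's spring pad: a level black rubber-faced disc, 53 mm across and 10 mm thick, on a steel coil spring over a dark steel cup; at rest the top face is 75 mm above the worktop. Axes as the rail's
- pad_a (a joint): how far pad a is pressed straight down, in m: 0 at rest (within 0.0005), 0.016 at its stop; springs back when released. Pressing a pad 10 mm down takes between 2.5 and 11 N at a steady hold; the softest takes about half the force of the next one. The softness cannot be seen
- tag_a_top (a point): centre of the top face of mount a's tag: an orange cap 26 (x) x 36 (y) x 9 mm with a white stem, sliding in a black guide post on the robot's side of its pad, 80 mm from the pad's centre in the rail's -x; top 100 mm above the worktop when up, 78 mm when fully down. Axes as the rail's
- tag_a (a joint): how far tag a is pushed straight down, in m: 0 to 0.003 when up at the start, 0.022 fully down at its stop, negative if pulled up; slides with about 3 N of friction and stays where it is left
- pad_b_top (a point): centre of the top face of mount b's spring pad: a level black rubber-faced disc, 53 mm across and 10 mm thick, on a steel coil spring over a dark steel cup; at rest the top face is 75 mm above the worktop. Axes as the rail's
- pad_b (a joint): how far pad b is pressed straight down, in m: 0 at rest (within 0.0005), 0.016 at its stop; springs back when released. Pressing a pad 10 mm down takes between 2.5 and 11 N at a steady hold; the softest takes about half the force of the next one. The softness cannot be seen
- tag_b_top (a point): centre of the top face of mount b's tag: an orange cap 26 (x) x 36 (y) x 9 mm with a white stem, sliding in a black guide post on the robot's side of its pad, 80 mm from the pad's centre in the rail's -x; top 100 mm above the worktop when up, 78 mm when fully down. Axes as the rail's
- tag_b (a joint): how far tag b is pushed straight down, in m: 0 to 0.003 when up at the start, 0.022 fully down at its stop, negative if pulled up; slides with about 3 N of friction and stays where it is left
- pad_c_top (a point): centre of the top face of mount c's spring pad: a level black rubber-faced disc, 53 mm across and 10 mm thick, on a steel coil spring over a dark steel cup; at rest the top face is 75 mm above the worktop. Axes as the rail's
- pad_c (a joint): how far pad c is pressed straight down, in m: 0 at rest (within 0.0005), 0.016 at its stop; springs back when released. Pressing a pad 10 mm down takes between 2.5 and 11 N at a steady hold; the softest takes about half the force of the next one. The softness cannot be seen
- tag_c_top (a point): centre of the top face of mount c's tag: an orange cap 26 (x) x 36 (y) x 9 mm with a white stem, sliding in a black guide post on the robot's side of its pad, 80 mm from the pad's centre in the rail's -x; top 100 mm above the worktop when up, 78 mm when fully down. Axes as the rail's
- tag_c (a joint): how far tag c is pushed straight down, in m: 0 to 0.003 when up at the start, 0.022 fully down at its stop, negative if pulled up; slides with about 3 N of friction and stays where it is left
- check_weight: loose brass-coloured check weight with a knob, 30 mm across and 51 mm high, standing behind the rail; origin at the centre of its underside
- vial: loose small glass vial with a white cap, 28 mm across and 60 mm high, standing behind the rail; origin at the centre of its underside
- spanner: loose steel spanner 147 (its y) x 27 x 8 mm, lying in front of the rail; origin at the centre of its underside

How it is judged:
On the way, in this order (a step that is already met when the one before it is completed fails the run):
1. the left pad is pressed down by more than 7 mm (((value of joint pad_a above 0.007 m and y of pad_a_top in the frame of check_rail between 0.06 and 0.2 m) or (value of joint pad_b above 0.007 m and y of pad_b_top in the frame of check_rail between 0.06 and 0.2 m) or (value of joint pad_c above 0.007 m and y of pad_c_top in the frame of check_rail between 0.06 and 0.2 m))), for 0.1 s.
2. the middle pad is pressed down by more than 7 mm (((value of joint pad_a above 0.007 m and y of pad_a_top in the frame of check_rail between -0.06 and 0.06 m) or (value of joint pad_b above 0.007 m and y of pad_b_top in the frame of check_rail between -0.06 and 0.06 m) or (value of joint pad_c above 0.007 m and y of pad_c_top in the frame of check_rail between -0.06 and 0.06 m))), for 0.1 s.
3. the right pad is pressed down by more than 7 mm (((value of joint pad_a above 0.007 m and y of pad_a_top in the frame of check_rail between -0.2 and -0.06 m) or (value of joint pad_b above 0.007 m and y of pad_b_top in the frame of check_rail between -0.2 and -0.06 m) or (value of joint pad_c above 0.007 m and y of pad_c_top in the frame of check_rail between -0.2 and -0.06 m))), for 0.1 s.
4. the tag of the softest mount (the one whose pad sags a trace more than the others under its own weight) is pushed fully down, the other two are up (((value of joint tag_a above 0.018 m and value of joint pad_a above 0.00035 m and value of joint each of tag_b, tag_c below 0.007 m) or (value of joint tag_b above 0.018 m and value of joint pad_b above 0.00035 m and value of joint each of tag_a, tag_c below 0.007 m) or (value of joint tag_c above 0.018 m and value of joint pad_c above 0.00035 m and value of joint each of tag_a, tag_b below 0.007 m))), for 0.1 s.
At the end, for the whole second after the job is handed in: the tag of the softest mount is down by more than 18 of its 22 mm, the other two are down by less than 7 mm, all pads are back up within 3 mm, and weight, vial and spanner are within 20 mm of where they stood (((value of joint tag_a above 0.018 m and value of joint pad_a above 0.00035 m and value of joint each of tag_b, tag_c below 0.007 m) or (value of joint tag_b above 0.018 m and value of joint pad_b above 0.00035 m and value of joint each of tag_a, tag_c below 0.007 m) or (value of joint tag_c above 0.018 m and value of joint pad_c above 0.00035 m and value of joint each of tag_a, tag_b below 0.007 m)) and value of joint each of pad_a, pad_b, pad_c below 0.003 m and distance of each of check_weight, vial, spanner from where it was at the start of the episode below 0.02 m); the robot touches nothing.
It fails at once if the tag of a sound mount is pushed down by more than 10 mm ((value of joint tag_a above 0.01 m and value of joint pad_a below 0.00035 m) or (value of joint tag_b above 0.01 m and value of joint pad_b below 0.00035 m) or (value of joint tag_c above 0.01 m and value of joint pad_c below 0.00035 m)).
It fails at once if a tag is pulled up by more than 4 mm (value of joint any of tag_a, tag_b, tag_c below -0.004 m).
It fails at once if the weight, the vial or the spanner is moved by more than 20 mm (distance of any of check_weight, vial, spanner from where it was at the start of the episode above 0.02 m).
It fails at once if the weight, the vial or the spanner is lifted by more than 10 mm (height (world z) of any of check_weight, vial, spanner above 0.01 m).
It fails at once if the weight or the vial is tipped by more than 20 degrees (angle between any of check_weight, vial's own z axis and vertical above 0.35 rad).
It also fails if it takes over 51 s, if anything falls off the work surface, if the arm or the gripper's body presses on something with over 40 N, if the wrist force passes 120 N, or if a joint passes its speed limit or range.

ROBOT

A 6-joint arm with a two-finger parallel gripper is mounted at the origin on a cart in front of the work surface, level with it; the furniture and walls round the work are solid. World frame = base frame: x ahead of the robot, y to its left, z up, the work surface at z = 0. Lengths are in m, angles in rad, forces in N, time in s.
With the tool pointing down it reaches from about 0.275 to 0.875 m from the base axis. Payload 12.5 kg.
Tool frame: the origin (TCP) lies at the very end of the fingers, on their centre line; the grasp point (between the pads) lies 19 mm behind it; z points along the fingers, y is the line along which they close (so a half turn about z gives the same grasp; the last joint's range is limited). The gripper opens to 85 mm and grips with 20 to 120 N. Pads are 22 mm wide; open, the fingers measure 114 mm over their backs; the gripper's body (76 mm by 85 mm) begins 54 mm behind the grasp point. The pads swing forward as they close: fully open they stand 13 mm farther back than shut.
Start: joints at [-1.344, 0.351, 1.652, -0, 1.139, -0.085], TCP at [0.169, -0.523, 0.194] pointing down, gripper open.
Joint ranges: [-2.75, 2.75], [-0.79, 2.1], [0.01, 2.65], [-1.57, 4.71], [0.07, 3.14], [-2.87, 2.87]. Speed limits (rad/s): [2.22, 2.22, 2.79, 3.14, 3.14, 3.14].

INTERFACE

Orientations are given as a 3x3 rotation matrix whose columns are the frame's x, y, z axes.
In Python, from bench import manip gives the robot as it stands. Calls block until the motion is done:
- manip.move_ptp(position, orientation): joint-space move of the TCP to a pose.
- manip.move_l(position, attitude=None, max_speed=0.15): straight line of the TCP; attitude=None keeps the orientation; max_speed is the mean speed in m/s.
- manip.move_j(angles): joint-space move.
- manip.set_gripper(opening, effort=None): opening from 0.0 (shut) to 1.0 (fully open); effort is the grip in N (None keeps the last); returns when the fingers have stopped.
- manip.dwell(seconds).
- manip.inverse_kinematics(position, orientation): joint angles nearest the present ones, or None.
- manip.grab_frame(name): name is "side" or "top" or "wrist"; returns (picture, depth): 480x640x3 uint8, red, green, blue; 480x640 float32, m along the optical axis (not along the pixel's ray), 0 where there is no reading.
- manip.get_calibration(name): a dict with "camera_matrix" (3x3 intrinsics, pixels), "R" (3x3) and "t" (3): a world point X has camera coordinates R X + t. Camera axes: x right, y down, z forward; pixel columns grow to the right and rows downward; lengths in m; the calibration is good to about 2 mm. A picture is of the moment at which its call begins: read the wrist's pose just before it. get_calibration takes no time and is no camera call; for the wrist camera it gives the pose at the moment of the call.
A pose or a line that the arm cannot do raises manip.Unreachable and nothing moves.
- manip.sign_off(): hands the job in; it is judged then, once.
Trained networks look in the newest picture that a camera, given by its name, has taken for a name from the list of things; names that differ only in an ending like _2 or _b are one class to them, and where a whole thing is asked for, a point or a joint stands for the part that bears it (a point fixed in the world has none). Each returns a list of dicts, best first, with "confidence" (0 to 1); they miss things now and then, are a little off and sometimes report something else, mostly with a low value. They report only what shows in the picture. A call takes as long as a camera call.
- manip.look_for(camera, name): "at" ([x, y, z] in m, in world coordinates, good to about 4 mm: the middle of the surface that is visible of it).
Readings, each from a call of its own:
- manip.current_time(): time.
- manip.current_qpos(): joint angles.
- manip.current_joint_vel(): joint speeds.
- manip.current_joint_torque(): joint torques, N m.
- manip.current_ee_pos(): TCP position.
- manip.current_tcp_rot(): TCP orientation.
- manip.current_force(): force on the tool from outside, world axes, zero at the start.
- manip.current_ft_torque(): the same for the moment, N m.
- manip.current_grip_width(): opening from 0.0 (shut) to 1.0 (fully open).
- manip.current_grip_force(): force on a finger pad.
Only numpy, scipy, OpenCV 4.12 (cv2) and the standard library are available. Lean on these libraries where they do the work, as an engineer would, in place of code of your own. Each camera call takes 0.05 s, during which the arm holds its last target. There are 200 camera calls.

## Working session

There is one attempt and no reset: what is moved stays moved. The work goes in short steps, each a Python script; the robot and the scene stay as the last script left them, time stands still between calls to the robot, and variables do not carry over. Pictures are saved under pics/ and viewed, at most 10 in all, crops included, and the job is handed in when it is done.

```bash
mkdir -p pics; python3 - <<'E'
from bench import manip
import cv2,numpy as np
for c in ("top","side"):
    p,d=manip.grab_frame(c); cv2.imwrite(f"pics/{c}0.png",p[:,:,::-1])
    for n in ("check_rail","pad_a","tag_a","pad_a_top","check_weight","vial","spanner"):
        print(c,n,[(np.round(r["at"],3).tolist(),round(r["confidence"],2)) for r in manip.look_for(c,n)[:5]])
print(manip.current_time(),manip.current_force(),manip.current_tcp_rot())
E
```

```text
top check_rail [([0.562, -0.113, 0.013], 0.93)]
top pad_a [([0.576, -0.021, 0.076], 0.96), ([0.589, -0.145, 0.079], 0.78), ([0.595, -0.257, 0.078], 0.69)]
top tag_a [([0.502, -0.032, 0.1], 0.59), ([0.505, -0.146, 0.094], 0.57), ([0.519, -0.262, 0.095], 0.54)]
top pad_a_top [([0.583, -0.143, 0.07], 0.95)]
top check_weight [([0.671, -0.058, 0.033], 0.62)]
top vial [([0.672, -0.179, 0.049], 0.74)]
top spanner [([0.448, -0.184, 0.009], 0.98)]
side check_rail [([0.537, -0.255, 0.015], 0.78)]
side pad_a [([0.59, -0.153, 0.075], 0.81), ([0.595, -0.26, 0.078], 0.7), ([0.579, -0.034, 0.074], 0.65), ([0.506, -0.159, 0.096], 0.22), ([0.52, -0.272, 0.096], 0.21)]
side tag_a [([0.52, -0.272, 0.094], 0.74), ([0.501, -0.04, 0.098], 0.64), ([0.509, -0.158, 0.097], 0.63)]
side pad_a_top [([0.592, -0.149, 0.075], 0.78)]
side check_weight [([0.671, -0.066, 0.025], 0.8), ([0.518, -0.273, 0.096], 0.56)]
side vial [([0.67, -0.186, 0.04], 0.84), ([0.5, -0.041, 0.098], 0.32)]
side spanner [([0.587, -0.153, 0.074], 0.68), ([0.451, -0.2, 0.013], 0.63)]
0.8 [ 0.06732662  0.44426289 -0.30334521] [[ 9.51780292e-01  3.06780500e-01 -2.69233275e-05]
 [ 3.06780500e-01 -9.51780292e-01 -2.38421967e-05]
 [-3.29394136e-05  1.44329811e-05 -9.99999999e-01]]
```

```bash
cat > seg.py <<'E'
from bench import manip
import cv2,numpy as np
def cloud(c):
    p,d=manip.grab_frame(c); k=manip.get_calibration(c); K=k["camera_matrix"]
    v,u=np.mgrid[:480,:640]
    X=np.stack([(u-K[0][2])/K[0][0]*d,(v-K[1][2])/K[1][1]*d,d],-1)
    return p,d,(X-np.array(k["t"]))@np.array(k["R"])
def caps(c):
    p,d,W=cloud(c); h=cv2.cvtColor(p,cv2.COLOR_RGB2HSV)
    z=W[...,2]; ok=(d>0)&(W[...,0]>.46)&(W[...,0]<.64)&(W[...,1]>-.34)&(W[...,1]<.06)
    out={}
    for n,m in (("pad",ok&(abs(z-.075)<.004)&(h[...,2]<110)),("tag",ok&(abs(z-.098)<.007)&(h[...,0]<22)&(h[...,1]>120))):
        m=cv2.morphologyEx(m.astype(np.uint8),cv2.MORPH_OPEN,np.ones((3,3)))
        N,L,S,_=cv2.connectedComponentsWithStats(m)
        for i in range(1,N):
            if S[i,4]>80:
                q=W[L==i]; print(c,n,S[i,4],np.round((q.min(0)+q.max(0))/2,4),np.round(np.ptp(q,0),3),"medz",round(float(np.median(q[:,2])),4),"uv",S[i,:2])
E
python3 -c "
from seg import *
caps('top')"
```

```text
top pad 596 [ 0.5994 -0.2559  0.0749] [0.05  0.049 0.008] medz 0.0746 uv [385 191]
top pad 620 [ 0.5907 -0.142   0.0747] [0.053 0.05  0.007] medz 0.0745 uv [323 193]
top pad 602 [ 0.5823 -0.0258  0.0748] [0.051 0.051 0.008] medz 0.0741 uv [259 196]
top tag 278 [ 0.5191 -0.2616  0.0963] [0.026 0.035 0.009] medz 0.0964 uv [394 239]
top tag 284 [ 0.5105 -0.1474  0.0969] [0.026 0.034 0.01 ] medz 0.0975 uv [330 242]
top tag 292 [ 0.5021 -0.0309  0.0974] [0.026 0.034 0.009] medz 0.0976 uv [264 245]
```

View pics/top0.png

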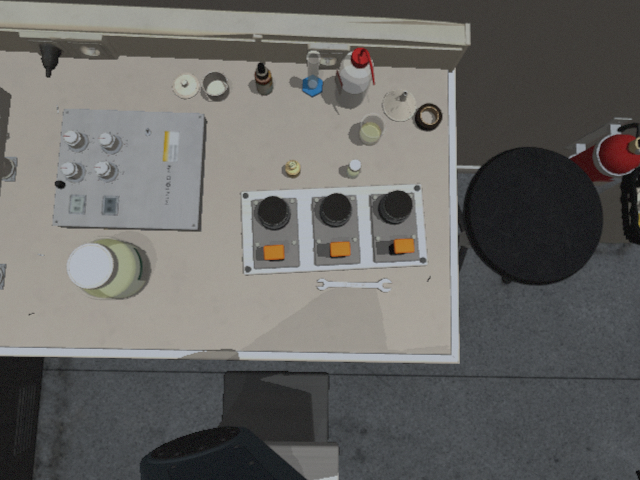

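View pics/side0.png

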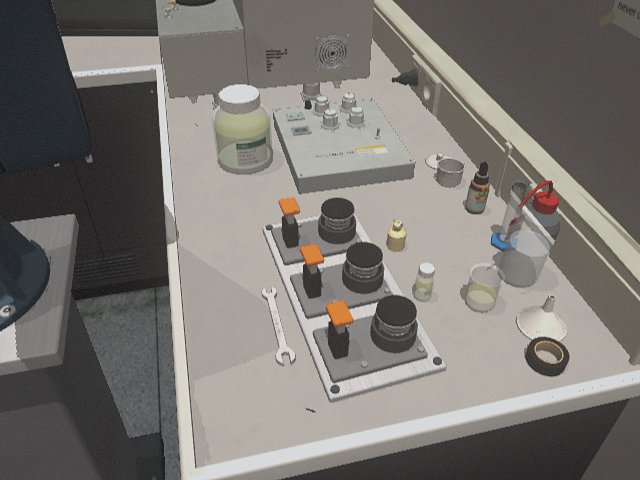

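```bash
cat > press.py <<'E'
from bench import manip
import numpy as np
a=np.radians(4.2); c,s=np.cos(a),np.sin(a)
R=np.array([[c,s,0],[s,-c,0],[0,0,-1.]])
def fz(n=8):
    f=[]
    for _ in range(n): f.append(manip.current_force()[2]); manip.dwell(.02)
    return np.mean(f)
def press(x,y):
    manip.move_l([x,y,.083],max_speed=.12); manip.dwell(.15); f0=fz()
    r=[]
    for z in (.070,.067,.064):
        manip.move_l([x,y,z],max_speed=.04); manip.dwell(.25)
        r.append((manip.current_ee_pos()[2],fz()-f0))
    manip.move_l([x,y,.15],max_speed=.12)
    r=np.array(r); k,b=np.polyfit(-r[:,0],r[:,1],1)
    print(np.round(r,4).tolist(),"k N/m",round(k),"contact z",round(-b/k if 0 else b/-k*-1*-1,4),"t",manip.current_time())
E
python3 - <<'E'
from press import *
manip.set_gripper(0.0)
manip.move_ptp([.582,-.026,.18],R)
print(manip.current_ee_pos(),manip.current_time())
press(.582,-.026)
E
```

```text
[ 0.58195828 -0.02672449  0.18002924] 3.925
[[0.0702, -0.091], [0.067, 0.4586], [0.064, -0.0195]] k N/m 13 contact z -0.0761 t 8.1583
```

```bash
python3 - <<'E'
from press import *
import cv2
print(manip.current_grip_width())
x,y=.582,-.026
manip.move_l([x,y,.083],max_speed=.12)
for z in (.083,.064):
    manip.move_l([x,y,z],max_speed=.08); manip.dwell(.3)
    print(manip.current_ee_pos(),np.round([manip.current_force() for _ in range(5)],2).tolist(),np.round(manip.current_joint_torque(),2))
p,d=manip.grab_frame("side"); cv2.imwrite("pics/press.png",cv2.resize(p[130:330,220:450,::-1],None,fx=3,fy=3)[:600])
print(manip.current_time())
E
```

```text
-0.0026386873028252373
[ 0.58202141 -0.02599051  0.08308455] [[-0.38, -0.6, -0.42], [-0.38, -0.6, -0.42], [-0.38, -0.6, -0.42], [-0.38, -0.6, -0.42], [-0.38, -0.6, -0.42]] [  0.   -57.47 -25.29   0.     0.     0.  ]
[ 0.58214361 -0.02604588  0.06425767] [[-0.57, -0.01, 0.01], [-0.57, -0.01, 0.01], [-0.57, -0.01, 0.01], [-0.57, -0.01, 0.01], [-0.57, -0.01, 0.01]] [ -0.   -57.88 -24.42   0.     0.     0.  ]
10.15
```

View pics/press.png

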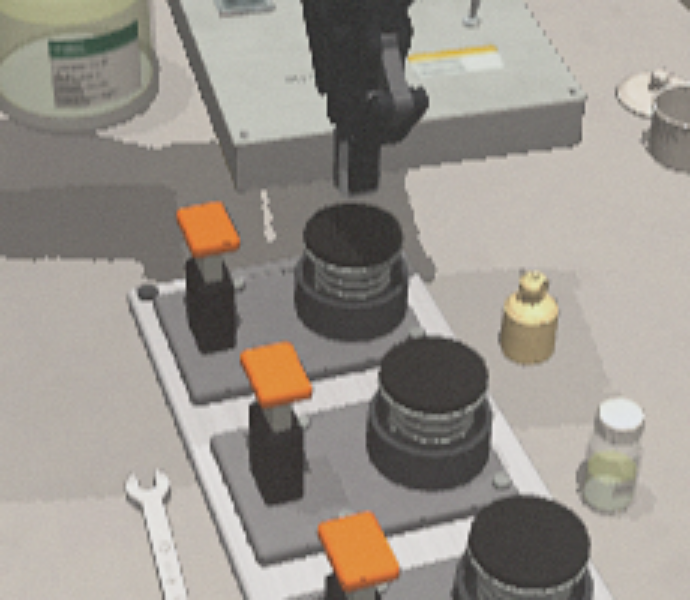

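```bash
python3 - <<'E'
from seg import *
p,d,W=cloud("side")
print(manip.current_ee_pos())
k=manip.get_calibration("side");K=np.array(k["camera_matrix"])
for P in ([.582,-.026,.064],[.5823,-.0258,.075],[.599,-.256,.075],[.5191,-.2616,.098]):
    q=K@(np.array(k["R"])@P+k["t"]); print(P,np.round(q[:2]/q[2]))
for uv in ((339,191),(339,185),(339,175),(338,205),(338,210),(338,215),(395,310),(340,310)): print(uv,p[uv[1],uv[0]],np.round(W[uv[1],uv[0]],4))
p,d,W=cloud("top"); cv2.imwrite("pics/top1.png",cv2.resize(p[120:280,200:440,::-1],None,fx=3,fy=3))
k=manip.get_calibration("top");K=np.array(k["camera_matrix"])
q=K@(np.array(k["R"])@[.582,-.026,.064]+k["t"]); print(np.round(q[:2]/q[2]))
E
```

```text
[ 0.58210477 -0.02601867  0.06420337]
[0.582, -0.026, 0.064] [337. 212.]
[0.5823, -0.0258, 0.075] [338. 207.]
[0.599, -0.256, 0.075] [396. 308.]
[0.5191, -0.2616, 0.098] [339. 310.]
(339, 191) [53 49 47] [ 0.5794 -0.0401  0.1159]
(339, 185) [62 56 56] [ 0.378  -0.7292  0.6307]
(339, 175) [55 52 52] [ 0.5715 -0.0644  0.1626]
(338, 205) [53 51 46] [ 0.5841 -0.0207  0.074 ]
(338, 210) [59 52 52] [ 0.5809 -0.0325  0.0733]
(338, 215) [62 57 57] [ 0.5772 -0.0462  0.0742]
(395, 310) [66 62 62] [ 0.5967 -0.2589  0.0754]
(340, 310) [225 141  61] [ 0.5215 -0.2596  0.0955]
[273. 211.]
```

View pics/top1.png

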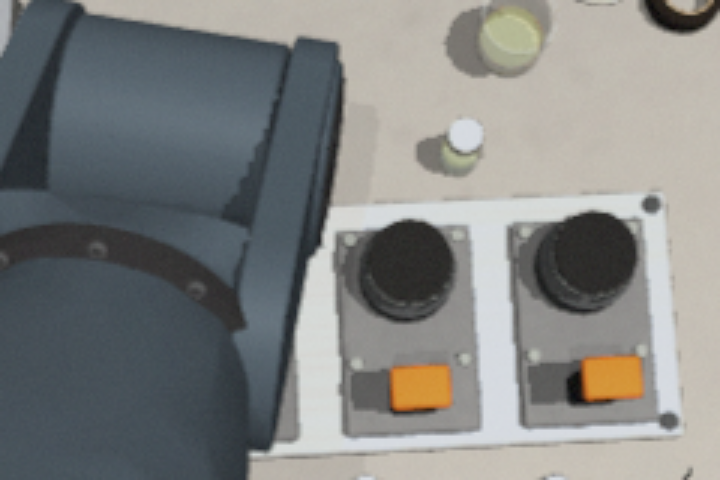

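```bash
python3 - <<'E'
from seg import *
p,d,W=cloud("side")
m=(d>0)&(abs(W[...,0]-.582)<.05)&(abs(W[...,1]+.03)<.06)&(W[...,2]>.08)
for z in np.arange(.08,.2,.008):
    q=W[m&(abs(W[...,2]-z-.004)<.004)]
    if len(q): print(round(z,3),len(q),np.round(q.min(0),3),np.round(q.max(0),3))
print(np.round(manip.current_qpos(),3),manip.current_force())
E
```

```text
0.096 16 [ 0.572 -0.034  0.101] [ 0.592 -0.031  0.104]
0.104 36 [ 0.571 -0.04   0.104] [ 0.593 -0.023  0.112]
0.112 65 [ 0.57  -0.042  0.112] [ 0.593 -0.023  0.12 ]
0.12 73 [ 0.57  -0.043  0.12 ] [ 0.593 -0.022  0.128]
0.128 65 [ 0.57  -0.043  0.128] [ 0.592 -0.022  0.136]
0.136 16 [ 0.569 -0.041  0.136] [ 0.588 -0.022  0.144]
0.144 77 [ 0.567 -0.059  0.144] [ 0.595 -0.002  0.152]
0.152 98 [ 0.566 -0.066  0.152] [0.596 0.01  0.16 ]
0.16 85 [ 0.565 -0.073  0.16 ] [0.597 0.015 0.168]
0.168 145 [ 0.564 -0.079  0.168] [0.597 0.024 0.176]
0.176 140 [ 0.564 -0.085  0.176] [0.598 0.029 0.184]
0.184 194 [ 0.564 -0.09   0.184] [0.6   0.028 0.192]
0.192 219 [ 0.561 -0.09   0.192] [ 0.599 -0.013  0.2  ]
[-0.125  0.568  1.67  -0.     0.903  1.373] [-0.28787922 -0.28825856 -0.00423766]
```

The picture shows the fingertips at crop (357,190), well above the pad. The side depth puts the real tip at z≈0.101, but the reported TCP is at 0.064. The tip is therefore about 37 mm higher than reported, so I'll correct for that, lower under a force guard and check pad travel with the depth camera.

```bash
cat > press2.py <<'E'
from press import *
from seg import cloud
OFF=.037
def at(z,x,y,sp=.06): manip.move_l([x,y,z-OFF],max_speed=sp)
def padz(x,y):
    p,d,W=cloud("side")
    m=(d>0)&(np.hypot(W[...,0]-x,W[...,1]-(y-.004))<.023)&(W[...,2]<.078)&(W[...,2]>.054)
    return float(np.median(W[...,2][m])) if m.any() else 0,int(m.sum())
def press2(x,y):
    at(.083,x,y,.15); manip.dwell(.2); f0=fz(10); print("rest",padz(x,y))
    for z in (.072,.068,.064):
        at(z,x,y); manip.dwell(.2); f=fz(10)-f0
        print(round(float(manip.current_ee_pos()[2])+OFF,4),"F",round(f,2))
        if abs(f)>20: break
    print("pressed",padz(x,y)); at(.13,x,y,.2); print("t",manip.current_time())
E
python3 - <<'E'
from press2 import *
press2(.582,-.026)
E
```

```text
rest (0.07382021612888673, 453)
0.0721 F 0.73
0.0681 F 1.92
0.064 F 3.07
pressed (0.06425612974769078, 401)
t 13.45
```

```bash
python3 - <<'E'
from press2 import *
manip.move_l([.591,-.142,.13-OFF],max_speed=.2); press2(.591,-.142)
manip.move_l([.599,-.256,.13-OFF],max_speed=.2); press2(.599,-.256)
E
```

```text
rest (0.07433350574111597, 515)
0.0721 F 1.27
0.0682 F 3.75
0.0643 F 5.91
pressed (0.06467878637370703, 460)
t 17.5333
rest (0.07463255720724948, 626)
0.0721 F 2.18
0.0683 F 6.17
0.0647 F 9.65
pressed (0.06516172299125214, 572)
t 21.6083
```

```bash
python3 - <<'E'
from press2 import *
import cv2
from seg import caps
x,y=.502,-.031
at(.15,.599,-.256,.2); at(.15,x,y,.2); at(.105,x,y,.15); manip.dwell(.2); f0=fz()
for z in (.098,.092,.086,.081,.079,.0775,.0765):
    at(z,x,y); manip.dwell(.1); f=fz()-f0
    print(z,round(float(manip.current_ee_pos()[2])+OFF,4),round(f,2))
    if f>12: break
at(.2,x,y,.2); manip.move_l([.40,-.3,.2],max_speed=.25)
p,d,W=cloud("side"); cv2.imwrite("pics/end.png",p[130:430,220:520,::-1])
h=cv2.cvtColor(p,cv2.COLOR_RGB2HSV)
for yy,xx in ((-.031,.502),(-.147,.5105),(-.262,.519)):
    m=(d>0)&(abs(W[...,0]-xx)<.02)&(abs(W[...,1]-yy)<.025)&(h[...,0]<22)&(h[...,1]>120)
    print(yy,m.sum(),np.percentile(W[...,2][m],80) if m.any() else None)
print([padz(*q) for q in ((.582,-.026),(.591,-.142),(.599,-.256))],manip.current_time())
E
```

```text
0.098 0.098 0.02
0.092 0.092 -0.36
0.086 0.086 0.07
0.081 0.081 -0.23
0.079 0.079 -0.31
0.0775 0.0775 0.27
0.0765 0.0774 13.68
-0.031 269 0.07835090436473033
-0.147 353 0.09853153171054803
-0.262 473 0.09779435839376069
[(0.07396012234121492, 493), (0.07437678292394624, 607), (0.0746808916140579, 785)] 29.6917
```

View pics/end.png

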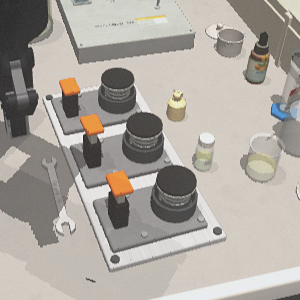

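The end picture shows the left tag low at about (70,87). The middle tag (92,125) and right tag (120,182) are still up, and the weight, vial and spanner stand where they were. Depth agrees: the left tag is at 78 mm, the other two at 98 mm, and all pads are back at about 74 mm.

```bash
python3 -c "
from bench import manip
print(manip.current_force(),manip.sign_off())"
```

```text
the job is handed in; nothing more can be done
[ 0.17472941  0.04755392 -0.28993024] None
```

I pressed all three pads from left to right. The left mount is the softest at about 3.1 N for 10 mm (middle 5.9 N, right 9.7 N), so I pushed its tag fully down, left the other two up, and handed the job in at about 30 s; no verdict came back.

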